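# Change-over at the deburring spindle: release the step cutter and lay it in the tray

### The job

One of the two deburring spindles on the bench holds the pointed, stepped cone cutter. Pull its sprung collar back towards the motor until the cutter pops forward, let the collar go, then draw the cutter straight out of the socket and lay it down flat in the metal tray, without dropping it in. Leave the wire cup brush in the other spindle just as it is.

Things in the scene. Friction and masses are not known exactly. Their poses are not given: they have to be found in the camera images.
- collar_grip (a point): Sprung sleeve, 34 mm diameter, on the cutter's level spindle. Point: on its axis, 65 mm up. +x: level, to the motor (pull this way), z up. Sleeve reaches 18 mm to -x; flange (48 mm diameter) from 17 to 24 mm at +x. Slides 18 mm to a stop, about 4 to 14 N; at 8 to 12 mm it frees the cutter, which pops 16 mm to -x and stays loosely in. Springs back when let go. Motor from 60 mm at +x, 99 mm high.
- cutter_center (a point): Steel step cutter, 134 mm long, about 0.16 kg. Point: middle of its round grip barrel (28 mm diameter, 32 mm long), on its axis, seated 40 mm to -x of the collar point. +x: level, along its 60 mm square shank to the motor; draw out to -x (45 mm more frees it after the pop). Pointed stepped head (42 mm long, 38 mm diameter) at -x. Balances near the barrel.
- brush_center (a point): Bystander to leave alone: wire cup brush in the second, equal spindle, 120 mm or more away; either spindle may be nearer the robot. Same barrel and shank as the cutter, but a blunt cup head, 52 mm diameter, 40 mm long. Point: middle of its barrel, 65 mm up. +x: along its shank to its motor.
- tray: Open tray of bare metal, fixed on the bench, 180 mm (its x) by 240 mm (its y) outside, 28 mm high, walls and floor 3 mm thick. Origin: centre of its underside, on the bench; z up. Its y lies within 35 degrees of the spindles' axes. Lying in it, the cutter's point is about 17 to 22 mm above the bench.
Things that resemble listed ones, but are neither listed nor needed, are in the scene too. Leave any purple look-alike of the part that bears collar_grip alone.

How it is judged:
By the outcome, as a careful person would: the job done as asked, in the order asked, and still so for the second after the job is handed in, with the robot touching nothing.
It also fails if it takes over 58 s, if anything falls off the work surface, if the arm or the gripper's body presses on something with over 40 N, if the wrist force passes 120 N, or if a joint passes its speed limit or range.

### The arm

A 7-joint arm with a two-finger parallel gripper is mounted at the origin on the work surface. World frame = base frame: x ahead of the robot, y to its left, z up, the work surface at z = 0. Lengths are in m, angles in rad, forces in N, time in s.
With the tool pointing down it reaches from about 0.4 to 0.85 m from the base axis. Payload 10.4 kg.
Tool frame: the origin (TCP) lies at the very end of the fingers, on their centre line; the grasp point (between the pads) lies bot.grip_depth behind it (bot.grip_depth is the distance from the TCP to the grasp point, in m); x points along the fingers, y is the direction in which the jaws open and shut, and the axes are right-handed (so a half turn about x gives the same grasp; the last joint's range is limited). The gripper opens to 87 mm and grips with 3 to 60 N. Pads are 19 mm wide; open, the fingers measure 117 mm over their backs; the gripper's body (75 mm by 190 mm) begins 51 mm behind the grasp point.
Start: joints at [-1.28, 0.332, -0.065, 1.46, 0.022, 1.35, -0.088], TCP at [0.193, 0.595, 0.198] pointing down, gripper open.
Joint ranges: [-2.6, 2.6], [-0.5, 2.12], [-1.47, 1.34], [0.16, 2.42], [-1.27, 4.41], [0.06, 2.06], [-2.6, 2.6]. Speed limits (rad/s): [2.22, 2.22, 2.79, 2.79, 3.14, 3.14, 3.14].

### API

Orientations are given as a 3x3 rotation matrix whose columns are the frame's x, y, z axes.
In Python, from bench import state, optics, workorder, bot gives the robot as it stands.
- The arm moves only by the tool servo_tool, never from a script. Its argument "commands" is a list of rows, each a list of 7 numbers: the shift along the tool's x, y, z in mm, then the turn, a rotation vector about the tool's x, y, z in rad, then the closure in counts, from 0 (fully open) to 255 (shut). In form: [[dx, dy, dz, wx, wy, wz, gripper], ...]. A call has exactly 8 rows; each row shifts and turns the commanded pose from where the row before left it, along the tool's axes as they then stand; what a row does not reach is not made up. A row lasts 1/8 s, in which the tool goes at most 62.5 mm and 10.7 degrees, less where a joint would pass 70% of its speed; a pose out of reach is approached as far as the arm can. A call with a gripper value outside its range is refused whole. The fingers move at their own pace and stop on an object; the grip force is fixed at half the most. Time passes only in rows, so rows that do not move let the fingers close, or fill a call up. It gives the time, the measured TCP pose, the force and the opening at its end, in the units of the state.
- state(): the state, without advancing time (a new reading comes with each control period).
- optics.snapshot(name): name is "scene" or "top"; returns (picture, depth): 420x560x3 uint8, blue, green, red; 420x560 float32, m along the optical axis (not along the pixel's ray), 0 where there is no reading.
- optics.camera_params(name): a dict with "intrinsics" (3x3 intrinsics, pixels), "rvec" (rotation vector, rad) and "tvec" (3), from world to camera coordinates, as OpenCV has them. Camera axes: x right, y down, z forward; pixel columns grow to the right and rows downward; lengths in m; the calibration is good to about 2 mm. A picture is of the moment at which its call begins. camera_params takes no time and is no camera call.
- workorder.sign_off(): hands the job in, once; it reports no verdict.
The state is a dict: "time_s": time; "joint_positions": joint angles; "joint_vel": joint speeds; "joint_torque": joint torques, N m; "tcp_pos": TCP position; "eef_rot": TCP orientation; "wrist_force": force on the tool from outside, world axes, zero at the start; "torque": the same for the moment, N m; "width": opening from 0.0 (shut) to 1.0 (fully open).
Only numpy, scipy, OpenCV 4.12 (cv2) and the standard library are available. Lean on these libraries where they do the work, as an engineer would, in place of code of your own. Each camera call takes 0.05 s, during which the arm holds its last target.

## Working session

There is one attempt and no reset: what is moved stays moved. The work goes in short steps, Python scripts to look and compute and a tool call to move; the robot and the scene stay as the last step left them, time stands still between calls to the robot, and variables do not carry over. Pictures are saved under pics/ and viewed, and the job is handed in when it is done.

Besides the shell and the picture viewer there is one more tool, called after ">>>" as name(argument=value, ...) on one line, values as JSON. servo_tool: Moves the arm, as the interface text tells. Its arguments: {"type":"object","properties":{"commands":{"type":"array","items":{"type":"array","items":{"type":"number"}}}},"required":["commands"]}

```bash
mkdir -p pics; python3 - <<'E'
from bench import state, optics, workorder, bot
import cv2,numpy as np
for n in("scene","top"):
    p,d=optics.snapshot(n); cv2.imwrite(f"pics/{n}0.png",p); np.save(f"pics/{n}0.npy",d); c=optics.camera_params(n); print(n,c)
s=state(); print(s["time_s"],s["tcp_pos"],s["eef_rot"],s["width"],bot.grip_depth)
E
```

```text
scene {'intrinsics': array([[423.15148498,   0.        , 288.52418908],
       [  0.        , 423.15148498, 207.59157674],
       [  0.        ,   0.        ,   1.        ]]), 'rvec': array([ 1.76028515,  1.8330152 , -0.72782129]), 'tvec': array([ 0.04862981, -0.30394824,  1.3599145 ])}
top {'intrinsics': array([[386.97888015,   0.        , 285.80082179],
       [  0.        , 386.97888015, 214.49165501],
       [  0.        ,   0.        ,   1.        ]]), 'rvec': array([ 2.10340628, -2.12819584,  0.20106823]), 'tvec': array([-0.03064114,  0.47241908,  0.75026002])}
0.1 [0.1928159  0.59414808 0.19685396] [[-3.27969400e-04  3.08643494e-01  9.51177736e-01]
 [-1.15742519e-03  9.51177033e-01 -3.08643665e-01]
 [-9.99999276e-01 -1.20214275e-03  4.52747937e-05]] 0.9993962843216367 0.0187
```

View pics/scene0.png

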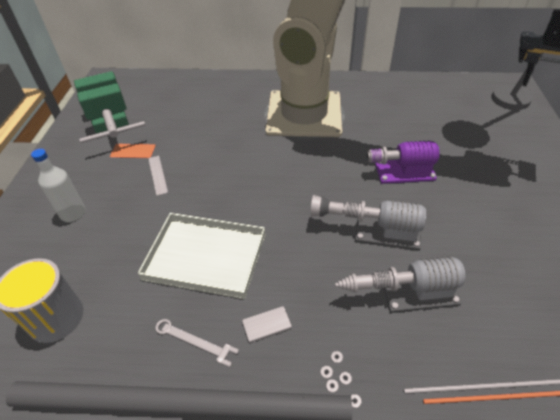

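View pics/top0.png

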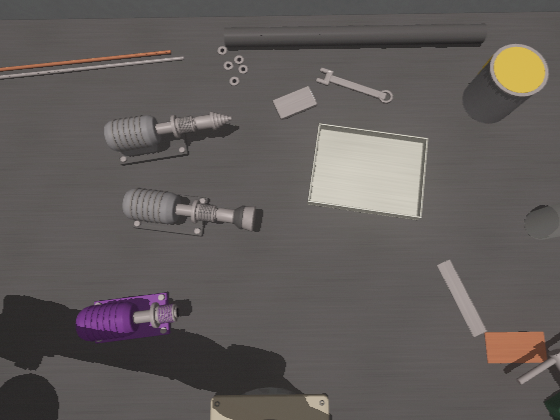

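```bash
cat > h.py <<'E'
import cv2,numpy as np
from bench import state, optics, workorder, bot
def cloud(n,d):
    c=optics.camera_params(n);K=c["intrinsics"];R=cv2.Rodrigues(c["rvec"])[0];t=c["tvec"]
    v,u=np.mgrid[:d.shape[0],:d.shape[1]]
    P=np.stack([(u-K[0,2])/K[0,0]*d,(v-K[1,2])/K[1,1]*d,d],-1)
    W=(P-t)@R; W[d<=0]=np.nan
    return W
def proj(n,X):
    c=optics.camera_params(n); return cv2.projectPoints(np.float64(X).reshape(-1,1,3),c["rvec"],c["tvec"],c["intrinsics"],None)[0][:,0]
E
python3 - <<'E'
from h import *
p=cv2.imread("pics/top0.png"); s=cv2.imread("pics/scene0.png")
a=cv2.resize(p[95:245,95:275],None,fx=4,fy=4,interpolation=cv2.INTER_CUBIC)
cv2.imwrite("pics/c1.png",a)
b=cv2.resize(s[180:320,295:475],None,fx=4,fy=4,interpolation=cv2.INTER_CUBIC);cv2.imwrite("pics/c2.png",b)
for n in("top","scene"):
    W=cloud(n,np.load(f"pics/{n}0.npy"))
    pts={"top":[(232,119),(185,125),(135,133),(250,217),(206,212),(320,127),(427,138),(419,214),(310,200),(368,170),(270,250)],"scene":[(340,283),(385,281),(435,275),(205,250),(170,216),(264,234),(244,294),(142,280)]}[n]
    for u,v in pts: print(n,u,v,W[v,u].round(4))
E
```

```text
top 232 119 [0.7057 0.0849 0.0009]
top 185 125 [0.6556 0.1694 0.0822]
top 135 133 [0.6332 0.2656 0.0966]
top 250 217 [0.4597 0.0334 0.0877]
top 206 212 [0.4719 0.1208 0.0819]
top 320 127 [ 0.6769 -0.1148  0.0151]
top 427 138 [ 0.6411 -0.3455  0.0309]
top 419 214 [ 0.4739 -0.3173  0.0243]
top 310 200 [ 0.5116 -0.0891  0.0059]
top 368 170 [ 0.579  -0.2195  0.0029]
top 270 250 [ 0.4037 -0.0014  0.0037]
scene 340 283 [0.6796 0.0862 0.0703]
scene 385 281 [0.6757 0.1749 0.0767]
scene 435 275 [0.6684 0.2705 0.0922]
scene 205 250 [ 0.5567 -0.2192  0.0013]
scene 170 216 [ 0.4714 -0.3181  0.0213]
scene 264 234 [ 0.5097 -0.0841  0.0086]
scene 244 294 [ 0.6795 -0.1116  0.016 ]
scene 142 280 [ 0.642  -0.3458 -0.0018]
```

View pics/c1.png

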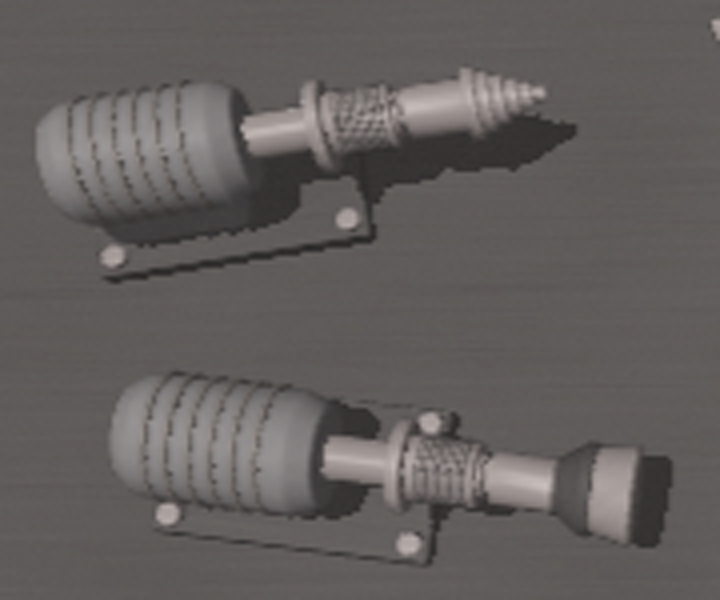

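View pics/c2.png

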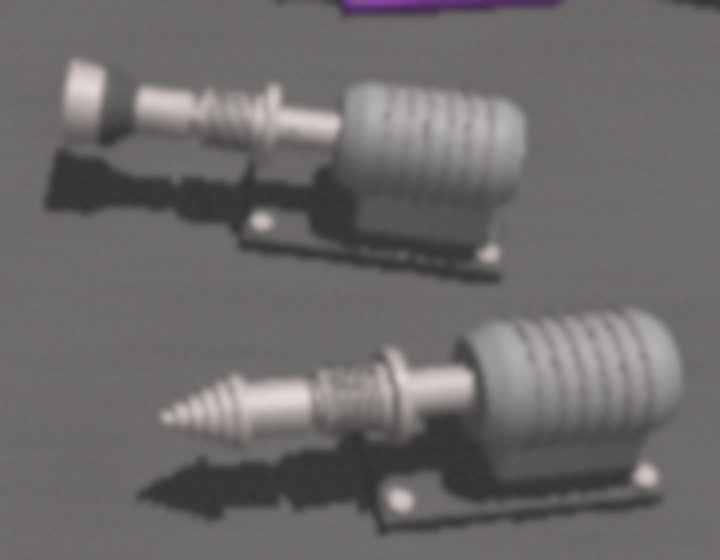

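```bash
cat > fit.py <<'E'
from h import *
from scipy.optimize import least_squares
def collect():
    out={}
    for n in("top","scene"):
        out[n]=cloud(n,np.load(f"pics/{n}0.npy")).reshape(-1,3)
    return out
C=collect()
for n in C:
    W=C[n]
    W=W[np.isfinite(W).all(1)]
    m=(W[:,0]>.58)&(W[:,0]<.76)&(W[:,1]>.04)&(W[:,1]<.24)&(W[:,2]>.045)&(W[:,2]<.12)
    W=W[m]
    def sd(q,W):
        a=np.array([np.sin(q[1]),np.cos(q[1])]) # axis to motor
        d=W[:,:2]-np.array([q[0],.15])
        s=d@a; l=d@np.array([a[1],-a[0]])
        return s,l,np.hypot(l,W[:,2]-q[2])
    q=np.array([.66,-.1,.065])
    for it in range(6):
        s,l,r=sd(q,W)
        k=(s>.15-.15+(-.075))&(s<.0)&(r<.022) if it==0 else (np.abs(r-np.where(s<s0-.021,.014,.017))<.004)&(s>s0-.054)&(s<s0+.013)
        if it==0: s0=.0
        K=W[k]
        tgt=lambda q:(lambda s,l,r:r-np.where(s<s0-.021,.014,.017))(*sd(q,K))
        if it>0: q=least_squares(tgt,q,loss="soft_l1",f_scale=.001).x
        s,l,r=sd(q,W)
        # flange edges
        f=(r>.0205)&(r<.027)&(s>-.02)&(s<.06)
        s0=np.median(s[f])-.0205
    print(n,q,"rms",np.sqrt(np.mean(tgt(q)**2)),len(K),"s0",s0, "collar",q[0]+s0*np.sin(q[1]),.15+s0*np.cos(q[1]))
    for lo in np.arange(-.105,.06,.004):
        g=(s-s0>lo)&(s-s0<lo+.004)&(r<.05)
        if g.sum(): print(round(lo*1e3),g.sum(),(np.percentile(r[g],[10,50,90])*1e3).round(1),(l[g].mean()*1e3).round(1))
E
python3 fit.py
```

```text
top [ 0.66764165 -0.16611101  0.06598478] rms 0.0012575397269847445 458 s0 0.024404373587830156 collar 0.6636064302128979 0.17406845374620433
-97 8 [3.1 3.6 4.4] -1.5
-93 8 [3.8 5.2 6.2] -2.6
-89 14 [6.  7.2 8.5] -3.6
-85 17 [ 6.9  9.7 11. ] -4.1
-81 18 [ 7.8 10.  11.4] -4.5
-77 24 [ 9.9 12.3 15.3] -4.9
-73 28 [11.8 13.3 14.7] -5.0
-69 31 [14.3 16.4 17.3] -6.9
-65 35 [14.8 17.4 19.5] -6.0
-61 38 [17.4 19.1 20.4] -7.7
-57 21 [12.8 14.3 19.6] -7.3
-53 26 [12.3 13.3 15.3] -5.3
-49 25 [12.3 13.6 15.3] -4.9
-45 27 [12.6 13.7 14.8] -5.2
-41 27 [11.9 13.6 15.1] -4.6
-37 25 [12.7 13.8 15.5] -4.4
-33 24 [12.5 13.6 14.6] -5.9
-29 27 [12.5 13.4 14.8] -4.7
-25 17 [ 7.9 11.  13.8] -2.5
-21 36 [ 9.7 12.1 16.7] -3.6
-17 36 [16.1 17.1 18.4] -5.9
-13 30 [16.8 17.7 18.9] -6.0
-9 31 [15.7 17.3 18.6] -7.0
-5 37 [16.4 17.8 19.2] -4.6
-1 28 [15.8 17.6 19. ] -6.9
3 36 [16.  17.1 18.6] -4.4
7 34 [16.  17.3 18.8] -5.5
11 33 [16.  17.1 19.1] -6.4
15 61 [17.  19.2 24.6] -5.1
19 48 [22.7 23.7 25.1] -7.4
23 16 [22.8 23.9 24.7] -7.7
27 20 [10.6 11.4 13.1] -3.4
31 22 [10.4 11.6 12.7] -3.3
35 21 [ 9.8 11.7 13.3] -4
[... 706 characters left out ...]
12.  13.4 15.3] 6.2
-37 27 [12.  13.4 14.7] 5.8
-33 29 [12.3 13.8 15.2] 6.1
-29 25 [12.4 13.3 14.7] 6.9
-25 15 [ 9.9 12.6 13.8] 4.4
-21 33 [ 8.3 11.8 15. ] 3.8
-17 49 [12.8 16.4 18.5] 5.6
-13 34 [16.5 17.6 19.4] 7.2
-9 34 [16.1 17.4 19. ] 8.2
-5 32 [16.8 17.7 19.1] 5.9
-1 34 [16.1 17.2 18.8] 6.0
3 35 [15.9 17.4 18.2] 6.8
7 35 [15.5 17.  18.7] 7.1
11 31 [15.9 17.  18.2] 7.0
15 75 [15.5 18.9 22.9] 5.5
19 49 [22.7 23.9 25. ] 9.7
23 21 [22.3 23.5 24.8] 8.4
27 12 [10.3 11.5 12.9] 5.5
31 23 [10.6 12.  13.1] 4.6
35 25 [10.4 11.8 12.9] 3.2
39 21 [10.6 11.8 13.3] 3.5
43 22 [ 9.7 11.5 12.4] 4.1
47 22 [ 9.4 11.5 13. ] 3.5
51 21 [10.2 11.3 12.6] 5.0
55 26 [10.  11.6 12.7] 3.1
59 132 [12.4 20.3 26.3] 3.4
```

```bash
python3 - <<'E'
from h import *
A=[]
for n in("top","scene"):
    W=cloud(n,np.load(f"pics/{n}0.npy")).reshape(-1,3);W=W[np.isfinite(W).all(1)]
    m=(W[:,0]>.45)&(W[:,0]<.71)&(W[:,1]>-.38)&(W[:,1]<-.07)
    B=W[m]; F=B[(np.abs(B[:,0]-.58)<.05)&(np.abs(B[:,1]+.22)<.06)]
    print("floor z",np.median(F[:,2]))
    r=B[(B[:,2]>.02)&(B[:,2]<.034)]; print(len(r),cv2.minAreaRect((r[:,:2]*1000).astype(np.float32)))
# colour mask in top
p=cv2.imread("pics/top0.png");d=np.load("pics/top0.npy")
c=optics.camera_params("top")
from scipy.optimize import least_squares
rect=(((.58,-.22)))
E
cat > tgt.py <<'E'
from h import *
import sys
# usage: tgt.py x y z yaw_deg(heading of tool y) : prints remaining shift in tool axes and turn
s=state();R=np.array(s["eef_rot"]);t=np.array(s["tcp_pos"])
g=np.array([float(v) for v in sys.argv[1:4]]);h=np.radians(float(sys.argv[4])); pit=float(sys.argv[5]) if len(sys.argv)>5 else 0
y=np.array([np.cos(h),np.sin(h),0]);x=np.array([0,0,-1.]);G=np.stack([x,y,np.cross(x,y)],1)
G=G@cv2.Rodrigues(np.array([0,pit,0.]))[0]
print("t",s["time_s"],"tcp",t.round(4),"w",round(float(s["width"]),3),"F",np.round(s["wrist_force"],1))
print("shift mm (cur tool axes)",((g-t)@R*1e3).round(1),"(goal axes)",((g-t)@G*1e3).round(1),"turn",cv2.Rodrigues(R.T@G)[0].ravel().round(4))
print("q",np.round(s["joint_positions"],3))
E
python3 tgt.py .663 .179 .197 8.7
```

```text
floor z 0.0041222829054357694
872 ((573.1655883789062, -214.6259307861328), (240.7412567138672, 181.51031494140625), 80.81324768066406)
floor z 0.002478819654903724
856 ((573.5404663085938, -216.05450439453125), (242.6013641357422, 184.45103454589844), 80.11502075195312)
t 0.1 tcp [0.1928 0.5941 0.1969] w 0.999 F [-0.6  0.3 -0. ]
shift mm (cur tool axes) [ 2.000e-01 -2.498e+02  5.754e+02] (goal axes) [-1.000e-01  4.020e+02  4.815e+02] turn [1.1052e+00 7.0000e-04 1.1000e-03]
q [-1.28   0.333 -0.065  1.461  0.022  1.35  -0.088]
```

>>> servo_tool(commands=[[0,0,0,0.138,0,0,0],[0,0,0,0.138,0,0,0],[0,0,0,0.138,0,0,0],[0,0,0,0.138,0,0,0],[0,0,0,0.138,0,0,0],[0,0,0,0.138,0,0,0],[0,0,0,0.138,0,0,0],[0,0,0,0.138,0,0,0]])

```text
time_s: 1.1
tcp_pos: [0.1928, 0.5942, 0.1971]
eef_rot: [[-0.0, 0.989, 0.148], [-0.001, 0.148, -0.989], [-1.0, -0.0, 0.001]]
wrist_force: [-0.0, -0.1, 0.3]
width: 0.997
```

>>> servo_tool(commands=[[0,25,30,0,0,0,0],[0,25,30,0,0,0,0],[0,25,30,0,0,0,0],[0,25,30,0,0,0,0],[0,25,30,0,0,0,0],[0,25,30,0,0,0,0],[0,25,30,0,0,0,0],[0,25,30,0,0,0,0]])

```text
time_s: 2.1
tcp_pos: [0.4278, 0.3867, 0.1972]
eef_rot: [[-0.0, 0.988, 0.152], [-0.0, 0.152, -0.988], [-1.0, -0.0, 0.0]]
wrist_force: [0.1, -0.5, -0.8]
width: 0.999
```

>>> servo_tool(commands=[[0,25,30,0,0,0,0],[0,25,30,0,0,0,0],[0,25,30,0,0,0,0],[0,25,30,0,0,0,0],[0,25,30,0,0,0,0],[0,25,30,0,0,0,0],[0,25,30,0,0,0,0],[0,25,30,0,0,0,0]])

```text
time_s: 3.1
tcp_pos: [0.662, 0.1803, 0.1971]
eef_rot: [[-0.001, 0.988, 0.153], [-0.0, 0.153, -0.988], [-1.0, -0.001, -0.0]]
wrist_force: [0.2, -0.3, 0.4]
width: 1.002
```

```bash
python3 tgt.py .663 .179 .046 8.7
```

```text
t 3.1 tcp [0.662  0.1803 0.1971] w 1.002 F [ 0.2 -0.3  0.4]
shift mm (cur tool axes) [151.1   0.9   1.4] (goal axes) [151.1   0.8   1.4] turn [ 0.0015 -0.      0.0007]
q [-0.609  0.487  0.409  1.296 -0.19   1.397 -0.057]
```

>>> servo_tool(commands=[[18,1,2,0,0,0,0],[19,0,0,0,0,0,0],[19,0,0,0,0,0,0],[19,0,0,0,0,0,0],[19,0,0,0,0,0,0],[19,0,0,0,0,0,0],[19,0,0,0,0,0,0],[19,0,0,0,0,0,0]])

```text
time_s: 4.1
tcp_pos: [0.6627, 0.1793, 0.0453]
eef_rot: [[0.0, 0.988, 0.152], [0.0, 0.152, -0.988], [-1.0, 0.0, -0.0]]
wrist_force: [0.2, 1.0, 0.2]
width: 1.001
```

```bash
python3 tgt.py .6632 .178 .046 8.7; python3 - <<'E'
from h import *
for n in("top","scene"):
    p,d=optics.snapshot(n); cv2.imwrite(f"pics/{n}1.png",p)
    c=proj(n,[.664,.17,.065])[0].astype(int); x,y=max(c[0]-90,0),c[1]-65
    cv2.imwrite(f"pics/{n}1c.png",cv2.resize(p[y:y+130,x:x+180],None,fx=4,fy=4,interpolation=cv2.INTER_CUBIC)); print(x,y)
E
```

```text
t 4.1 tcp [0.6627 0.1793 0.0453] w 1.001 F [0.2 1.  0.2]
shift mm (cur tool axes) [-0.7  0.3  1.3] (goal axes) [-0.7  0.3  1.3] turn [ 0.0012 -0.0001 -0.0001]
q [-0.594  0.598  0.374  1.463 -0.23   1.124 -0.026]
97 59
291 214
```

View pics/scene1c.png

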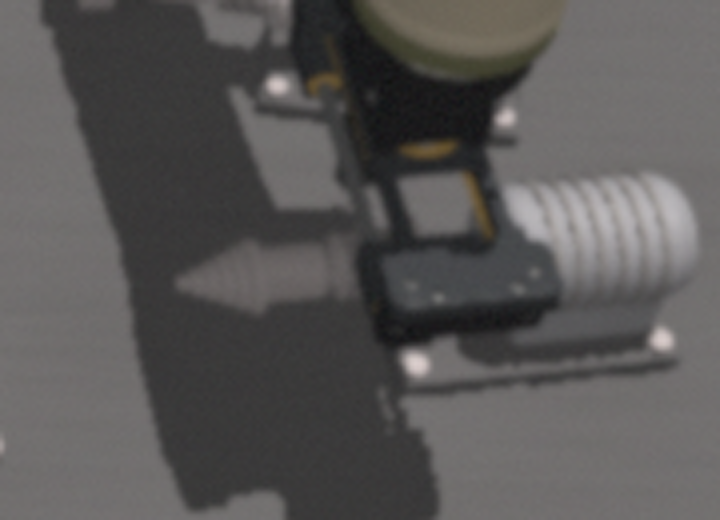

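View pics/top1c.png

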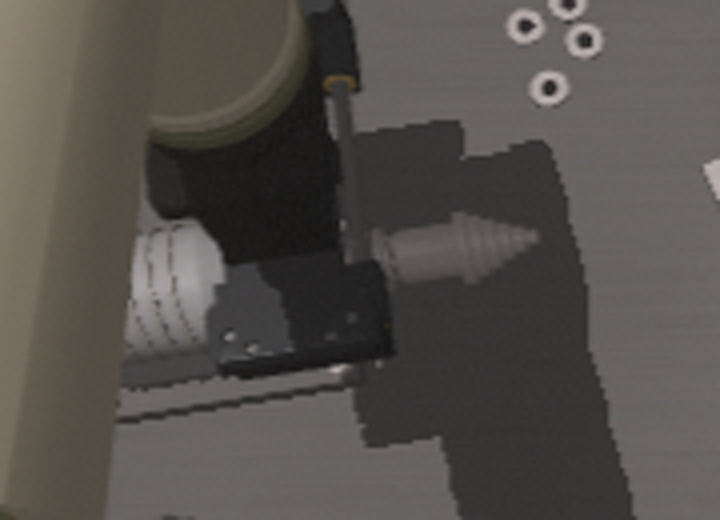

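The picture shows the fingers straddling the sleeve of the cutter spindle (scene ~(398,285)), with the pointed cutter sticking out at (340,284) and untouched. Now I'll close the gripper.

>>> servo_tool(commands=[[0,0,1,0,0,0,0],[0,0,0,0,0,0,255],[0,0,0,0,0,0,255],[0,0,0,0,0,0,255],[0,0,0,0,0,0,255],[0,0,0,0,0,0,255],[0,0,0,0,0,0,255],[0,0,0,0,0,0,255]])

```text
time_s: 5.2
tcp_pos: [0.6626, 0.1782, 0.0465]
eef_rot: [[-0.001, 0.988, 0.152], [-0.0, 0.152, -0.988], [-1.0, -0.001, -0.0]]
wrist_force: [-2.1, 0.2, 1.2]
width: 0.383
```

>>> servo_tool(commands=[[0,0,-2,0,0,0,255],[0,0,-2,0,0,0,255],[0,0,-2,0,0,0,255],[0,0,-2,0,0,0,255],[0,0,-2,0,0,0,255],[0,0,-2,0,0,0,255],[0,0,-2,0,0,0,255],[0,0,0,0,0,0,255]])

```text
time_s: 6.2
tcp_pos: [0.6608, 0.1896, 0.0465]
eef_rot: [[-0.0, 0.989, 0.151], [-0.003, 0.151, -0.989], [-1.0, -0.001, 0.003]]
wrist_force: [-0.9, -6.6, 2.8]
width: 0.378
```

```bash
python3 tgt.py .6632 .178 .046 8.7; python3 - <<'E'
from h import *
for n in("top","scene"):
    p,d=optics.snapshot(n); cv2.imwrite(f"pics/{n}2.png",p)
    c=proj(n,[.664,.17,.065])[0].astype(int); x,y=max(c[0]-90,0),c[1]-65
    cv2.imwrite(f"pics/{n}2c.png",cv2.resize(p[y:y+130,x:x+180],None,fx=4,fy=4,interpolation=cv2.INTER_CUBIC))
a=cv2.imread("pics/scene2c.png");b=cv2.imread("pics/top2c.png")
cv2.imwrite("pics/2.png",cv2.resize(np.vstack([a,b]),(415,600)))
E
```

```text
t 6.2 tcp [0.6608 0.1896 0.0465] w 0.378 F [-0.9 -6.6  2.8]
shift mm (cur tool axes) [ 0.5  0.6 11.8] (goal axes) [ 0.5  0.6 11.8] turn [-0.0005  0.0028  0.0008]
q [-0.609  0.599  0.374  1.458 -0.227  1.129 -0.046]
```

View pics/2.png

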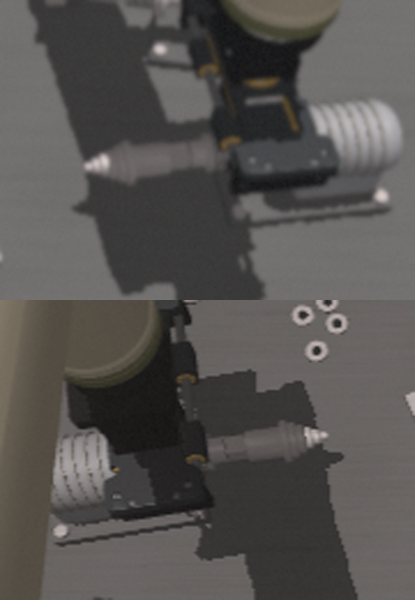

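The cutter tip has moved about 7 px along the axis, from scene x≈335 to 328 (around 15 mm), so it has popped. Next I'll ease the collar back and let go.

>>> servo_tool(commands=[[0,0,3,0,0,0,255],[0,0,3,0,0,0,255],[0,0,3,0,0,0,255],[0,0,2,0,0,0,255],[0,0,0,0,0,0,0],[0,0,0,0,0,0,0],[0,0,0,0,0,0,0],[0,0,0,0,0,0,0]])

```text
time_s: 7.3
tcp_pos: [0.6619, 0.1825, 0.0464]
eef_rot: [[-0.001, 0.988, 0.153], [0.001, 0.153, -0.988], [-1.0, -0.0, -0.001]]
wrist_force: [0.1, 0.2, 0.5]
width: 0.748
```

>>> servo_tool(commands=[[-10,0,0,0,0,0,0],[-20,0,0,0,0,0,0],[-30,0,0,0,0,0,0],[-30,0,0,0,0,0,0],[-40,0,0,0,0,0,0],[-40,0,0,0,0,0,0],[0,0,0,0,0,0,0],[0,0,0,0,0,0,0]])

```text
time_s: 8.3
tcp_pos: [0.6623, 0.1813, 0.2172]
eef_rot: [[0.001, 0.988, 0.152], [0.001, 0.152, -0.988], [-1.0, 0.001, -0.0]]
wrist_force: [-0.9, 0.2, -0.0]
width: 1.0
```

```bash
python3 - <<'E'
from h import *
for n in("top","scene"):
    p,d=optics.snapshot(n); np.save(f"pics/{n}0.npy",d)
    c=proj(n,[.664,.17,.065])[0].astype(int); x,y=max(c[0]-90,0),c[1]-65
    cv2.imwrite(f"pics/{n}3c.png",cv2.resize(p[y:y+130,x:x+180],None,fx=4,fy=4,interpolation=cv2.INTER_CUBIC))
a=cv2.imread("pics/scene3c.png");b=cv2.imread("pics/top3c.png")
cv2.imwrite("pics/3.png",cv2.resize(np.vstack([a,b]),(415,600)))
E
python3 fit.py
```

```text
top [ 0.66768531 -0.16503173  0.06598059] rms 0.0015497401791673968 358 s0 0.02401905467355459 collar 0.6637393686157862 0.17369271120071134
-105 14 [3.3 4.8 9. ] -3.6
-101 15 [2.9 7.  9. ] -4.0
-97 20 [ 5.4  6.8 11.3] -4.1
-93 23 [ 7.4 10.6 12.4] -4.5
-89 26 [ 8.3 11.  13.3] -4.7
-85 32 [11.5 13.2 16.2] -6.2
-81 35 [11.8 14.7 17.5] -5.9
-77 35 [15.4 16.9 19.5] -6.6
-73 26 [10.5 15.5 19. ] -7.9
-69 26 [10.5 12.1 14.2] -5.0
-65 25 [10.1 12.1 14.5] -4.2
-61 27 [10.4 12.5 14.8] -5.1
-57 25 [11.5 12.4 14.3] -5.4
-53 25 [11.  12.2 14.2] -4.5
-49 26 [10.8 12.7 14.5] -5.4
-45 28 [10.6 13.  14.6] -5.5
-41 18 [ 8.3 11.8 14.6] -4.1
-37 21 [ 6.9  8.8 10.5] -3.7
-33 20 [ 7.3  8.8 10. ] -2.9
-29 19 [ 7.2  8.9 10.9] -2.7
-25 21 [ 7.7  8.9 11.2] -2.8
-21 26 [ 8.3 11.1 12.9] -3.1
-17 44 [14.1 16.9 18.4] -6.0
-13 30 [16.5 17.5 18.9] -6.4
-9 32 [16.  17.4 18.7] -5.1
-5 36 [15.9 16.9 18.7] -5.2
-1 31 [16.6 17.6 18.6] -6.1
3 32 [16.3 17.5 19.2] -4.6
7 33 [15.9 17.1 18.4] -5.9
11 32 [15.5 17.1 19.2] -4.8
15 63 [16.4 19.  23.5] -4.7
19 48 [22.9 24.3 25.9] -7.9
23 20 [22.4 23.8 26.1] -9.6
27 18 [10.6 11.7 
[... 842 characters left out ...]
.6 13.3 15.8] 8.6
-37 20 [ 7.   9.9 12.3] 5.6
-33 25 [ 6.7  9.7 11.5] 4.2
-29 19 [ 6.3  9.8 12. ] 5.2
-25 23 [ 7.1 10.3 12.3] 5.4
-21 38 [10.2 12.3 15.6] 3.1
-17 41 [14.4 16.9 19.2] 8.7
-13 34 [16.  17.8 19. ] 8.5
-9 35 [16.1 17.5 18.8] 6.8
-5 36 [15.9 17.5 19.2] 8.0
-1 34 [15.6 16.8 18.4] 6.9
3 34 [15.9 17.1 18.8] 6.6
7 37 [15.7 17.  19.1] 7.6
11 28 [15.8 16.8 18.6] 7.5
15 68 [16.1 18.1 23.4] 3.6
19 55 [21.4 23.5 25.2] 10.0
23 22 [21.5 22.7 24.1] 12.2
27 13 [10.  11.1 12.6] 3.8
31 21 [ 9.6 11.  13. ] 2.9
35 26 [ 9.9 11.4 13.1] 3.1
39 24 [10.  11.8 12.7] 3.5
43 22 [ 8.5 11.2 12.8] 2.0
47 19 [ 7.9 10.1 13.1] 3.7
51 23 [ 8.8 10.5 13.3] 2.2
55 21 [ 8.5 11.3 13.8] 0.6
59 137 [11.2 20.1 26.8] 0.8
```

View pics/3.png

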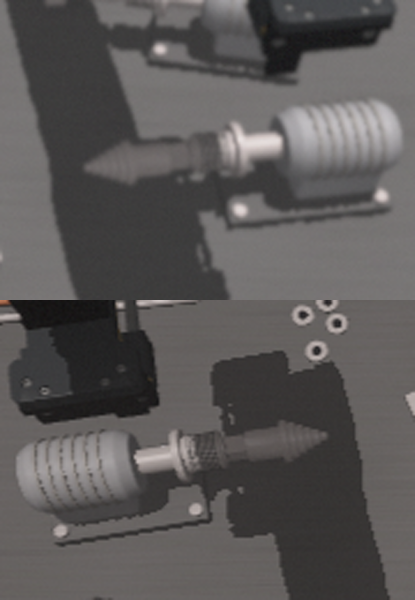

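```bash
python3 tgt.py .6722 .1177 .0517 8.7
```

```text
t 8.4 tcp [0.6618 0.1812 0.2158] w 1.005 F [-0.1  0.7  0.1]
shift mm (cur tool axes) [164.1   0.8  64.4] (goal axes) [164.1   0.6  64.4] turn [0.0013 0.     0.0014]
q [-0.61   0.481  0.412  1.266 -0.188  1.434 -0.061]
```

>>> servo_tool(commands=[[0,1,32,0,0,0,0],[0,0,32,0,0,0,0],[20,0,0,0,0,0,0],[30,0,0,0,0,0,0],[30,0,0,0,0,0,0],[30,0,0,0,0,0,0],[30,0,0,0,0,0,0],[24,0,0,0,0,0,0]])

```text
time_s: 9.4
tcp_pos: [0.672, 0.118, 0.0502]
eef_rot: [[-0.003, 0.988, 0.152], [-0.001, 0.152, -0.988], [-1.0, -0.003, 0.0]]
wrist_force: [-0.7, -0.4, 0.2]
width: 1.001
```

>>> servo_tool(commands=[[0,0,0,0,0,0,0],[0,0,0,0,0,0,255],[0,0,0,0,0,0,255],[0,0,0,0,0,0,255],[0,0,0,0,0,0,255],[0,0,0,0,0,0,255],[0,0,0,0,0,0,255],[0,0,0,0,0,0,255]])

```text
time_s: 10.4
tcp_pos: [0.6731, 0.1182, 0.0525]
eef_rot: [[-0.0, 0.988, 0.152], [0.0, 0.152, -0.988], [-1.0, 0.0, -0.0]]
wrist_force: [0.1, 0.2, -0.5]
width: 0.287
```

```bash
python3 tgt.py .6722 .1177 .0517 8.7
```

```text
t 10.4 tcp [0.6731 0.1182 0.0525] w 0.287 F [ 0.1  0.2 -0.5]
shift mm (cur tool axes) [ 0.8 -1.   0.3] (goal axes) [ 0.8 -1.   0.3] turn [ 0.0012 -0.0001 -0.    ]
q [-0.518  0.586  0.394  1.468 -0.237  1.134  0.07 ]
```

```bash
python3 - <<'E'
from h import *
print(state()["width"])
for n in("top","scene"):
    p,d=optics.snapshot(n)
    c=proj(n,[.67,.12,.065])[0].astype(int); x,y=max(c[0]-50,0),c[1]-38
    cv2.imwrite(f"pics/{n}4c.png",cv2.resize(p[y:y+75,x:x+100],None,fx=4,fy=4,interpolation=cv2.INTER_CUBIC))
a=cv2.imread("pics/scene4c.png");b=cv2.imread("pics/top4c.png")
cv2.imwrite("pics/4.png",np.vstack([a,b]))
E
```

```text
0.28655542106167414
```

View pics/4.png

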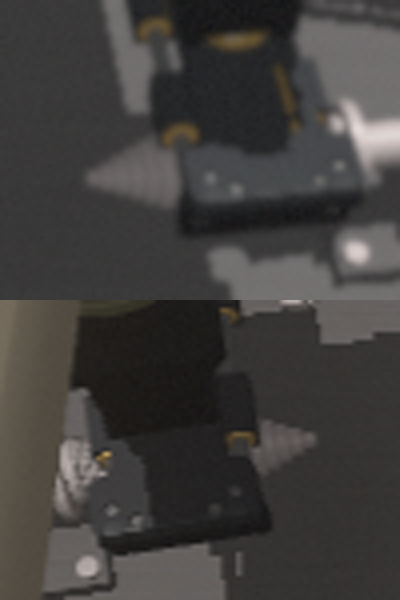

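>>> servo_tool(commands=[[0,0,2,0,0,0,255],[0,0,4,0,0,0,255],[0,0,4,0,0,0,255],[0,0,4,0,0,0,255],[0,0,4,0,0,0,255],[0,0,4,0,0,0,255],[0,0,4,0,0,0,255],[0,0,4,0,0,0,255]])

```text
time_s: 11.5
tcp_pos: [0.6778, 0.0879, 0.0526]
eef_rot: [[0.0, 0.988, 0.152], [-0.0, 0.152, -0.988], [-1.0, 0.0, 0.0]]
wrist_force: [-0.1, -0.3, 0.2]
width: 0.005
```

```bash
python3 - <<'E'
from h import *
s=state();print(s["width"],s["wrist_force"],s["torque"])
for n in("top","scene"):
    p,d=optics.snapshot(n)
    c=proj(n,[.67,.11,.065])[0].astype(int); x,y=max(c[0]-60,0),c[1]-45
    cv2.imwrite(f"pics/{n}5c.png",cv2.resize(p[y:y+90,x:x+120],None,fx=3.3,fy=3.3,interpolation=cv2.INTER_CUBIC))
a=cv2.imread("pics/scene5c.png");b=cv2.imread("pics/top5c.png")
cv2.imwrite("pics/5.png",np.vstack([a,b]))
E
```

```text
0.004509379626832841 [-0.08306851 -0.34036128  0.17768146] [-0.09099044  0.03265703  0.00281996]
```

View pics/5.png

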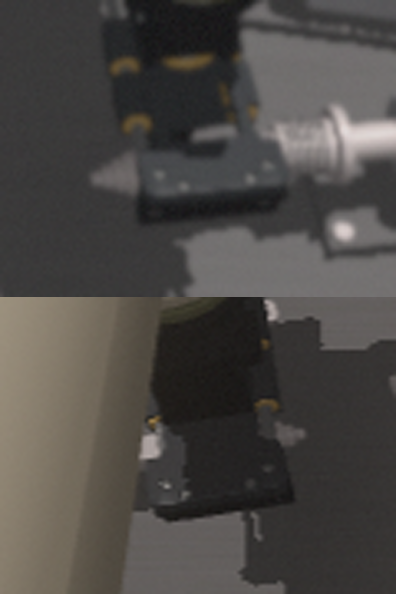

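The fingers shut to zero, so the cutter slipped out of the pads. I'll open, rise and look.

>>> servo_tool(commands=[[0,0,0,0,0,0,0],[0,0,0,0,0,0,0],[0,0,0,0,0,0,0],[0,0,0,0,0,0,0],[0,0,0,0,0,0,0],[-40,0,0,0,0,0,0],[-50,0,0,0,0,0,0],[-50,0,0,0,0,0,0]])

```text
time_s: 12.6
tcp_pos: [0.6775, 0.0884, 0.1941]
eef_rot: [[-0.0, 0.988, 0.152], [0.0, 0.152, -0.988], [-1.0, -0.0, -0.0]]
wrist_force: [1.2, 0.4, -0.1]
width: 0.833
```

```bash
python3 - <<'E'
from h import *
s=state();print(s["time_s"],s["width"],s["tcp_pos"])
for n in("top","scene"):
    p,d=optics.snapshot(n);np.save(f"pics/{n}0.npy",d)
    c=proj(n,[.67,.13,.065])[0].astype(int); x,y=max(c[0]-80,0),c[1]-60
    cv2.imwrite(f"pics/{n}6c.png",cv2.resize(p[y:y+120,x:x+160],None,fx=2.5,fy=2.5,interpolation=cv2.INTER_CUBIC))
a=cv2.imread("pics/scene6c.png");b=cv2.imread("pics/top6c.png")
cv2.imwrite("pics/6.png",np.vstack([a,b]))
E
python3 fit.py
```

```text
12.6 0.8333345533619559 [0.67748307 0.08843331 0.19406468]
top [ 0.66181853 -0.26344274  0.05943995] rms 0.0019904091570764645 276 s0 -0.002020404165254487 collar 0.6623446571464365 0.14804930141104355
-105 5 [4.3 8.  8.6] -6.5
-101 9 [5.3 8.  9.8] -6.9
-97 12 [ 3.8  8.7 12.2] -7.4
-93 14 [ 7.6 10.2 13. ] -7.4
-89 19 [ 6.3 10.7 14.2] -7.0
-85 22 [11.5 13.1 15.6] -7.8
-81 25 [11.9 14.  16.4] -6.5
-77 28 [13.5 16.6 18.6] -8.1
-73 33 [15.4 17.7 19.8] -6.9
-69 32 [18.1 19.4 21.6] -10.5
-65 29 [12.8 15.5 20.3] -7.5
-61 28 [13.  14.4 15.2] -5.1
-57 26 [13.2 14.6 15.6] -5.6
-53 27 [13.6 15.3 16.6] -4.8
-49 25 [12.6 14.8 17.3] -4.2
-45 27 [13.  14.7 16.7] -3.0
-41 27 [12.9 14.9 16.3] -3.6
-37 23 [12.7 15.3 17.6] -4.7
-33 21 [10.  12.8 13.8] -1.3
-29 20 [ 6.3 11.7 13.6] -0.3
-25 19 [ 7.5 12.6 14.1] 0.2
-21 21 [ 7.1 12.2 15. ] 1.5
-17 20 [ 5.3 12.1 15.3] 0.9
-13 20 [ 4.7 13.3 15.7] 1.5
-9 21 [ 6.4 13.5 17.3] 2.1
-5 21 [ 5.9 13.1 18.3] 2.2
-1 21 [ 3.7 14.1 17.9] 2.6
3 25 [ 7.2 16.  21.4] 4.7
7 38 [11.6 20.3 26.2] 1.1
11 31 [15.2 22.7 26.3] 0.9
15 35 [12.9 22.5 26.8] 1.8
19 31 [13.2 22.2 26.8] 1
[... 808 characters left out ...]
9
-37 19 [ 6.6 10.3 15.1] 7.5
-33 24 [ 6.  11.5 15.1] 8.0
-29 23 [ 7.7 12.5 15.2] 8.5
-25 24 [ 6.7 13.  15.4] 9.1
-21 20 [ 7.3 13.  15.8] 8.5
-17 21 [ 9.9 14.1 15.3] 10.5
-13 23 [ 9.2 14.6 16.2] 10.2
-9 21 [ 8.5 14.6 16.9] 10.2
-5 29 [ 9.8 15.9 20. ] 11.7
-1 50 [15.6 21.6 25.2] 15.5
3 36 [14.8 25.2 27.3] 14.8
7 33 [18.7 24.2 26.7] 16.3
11 37 [19.5 25.  26.9] 16.6
15 34 [17.3 25.5 27.7] 16.5
19 34 [18.7 25.7 28.2] 17.7
23 33 [20.3 25.7 29.1] 18.2
27 34 [20.1 25.8 29. ] 18.3
31 52 [20.7 28.2 34.2] 22.9
35 74 [17.8 30.  35.5] 18.6
39 30 [23.1 33.  36.8] 18.4
43 6 [23.5 24.7 26.6] 14.9
47 24 [18.3 23.2 25.8] 19.1
51 20 [17.9 23.4 26.1] 18.9
55 28 [13.3 23.6 26.4] 18.7
59 21 [17.3 22.9 27.2] 19.3
```

View pics/6.png

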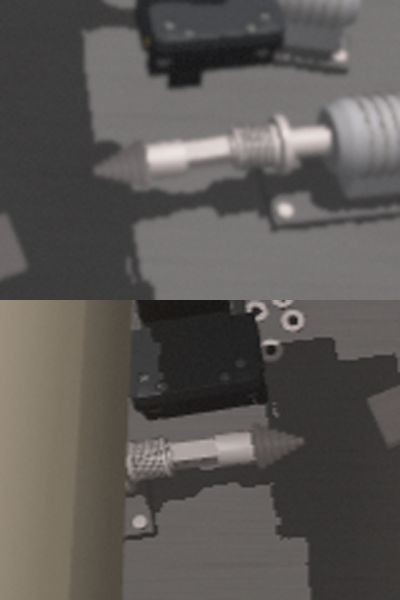

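```bash
cat > fitb.py <<'E'
from h import *
from scipy.optimize import least_squares
# known-profile fit of barrel+head (s measured from barrel centre, + to shank)
def fit(Ws,x0,verb=True):
    def sr(q,W):
        a=np.array([np.sin(q[3])*np.cos(q[4]),np.cos(q[3])*np.cos(q[4]),np.sin(q[4])])
        d=W-q[:3]; s=d@a; return s,np.linalg.norm(d-s[:,None]*a,axis=1),a
    q=np.array(x0,float)
    for it in range(12):
        tol=.012 if it<3 else .006 if it<7 else .0035
        s,r,a=sr(q,Ws)
        def model(s): return np.where(s>-.016,.014,np.clip((s+.058)/.042*.019,0,.019))
        k=(s>-.057)&(s<.0155)&(np.abs(r-model(s))<tol)
        K=Ws[k]
        def res(q):
            s,r,a=sr(q,K); return r-model(s)
        q=least_squares(res,q,loss="soft_l1",f_scale=.001).x
    return q,k.sum(),np.sqrt(np.mean(res(q)**2))
if __name__=="__main__":
    import sys
    x0=[float(v) for v in sys.argv[1:6]]
    A=[]
    for n in("top","scene"):
        W=cloud(n,np.load(f"pics/{n}0.npy")).reshape(-1,3);W=W[np.isfinite(W).all(1)]
        W=W[(np.linalg.norm(W-np.array(x0[:3]),axis=1)<.08)&(W[:,2]>float(sys.argv[6]))]; A.append(W)
        print(n,fit(W,x0))
    print("both",fit(np.vstack(A),x0))
E
python3 fitb.py .675 .10 .062 -.155 0.05 .03
```

```text
top (array([ 0.67549065,  0.09952098,  0.06046656, -0.14069306,  0.03942129]), np.int64(390), np.float64(0.001293060499407779))
scene (array([ 0.67582506,  0.09796703,  0.0587334 , -0.15512284,  0.05002223]), np.int64(435), np.float64(0.001328673333235738))
both (array([ 0.6755429 ,  0.09782255,  0.05950615, -0.16844726,  0.06135576]), np.int64(782), np.float64(0.001363116594463346))
```

```bash
python3 tgt.py .6756 .0985 .0426 8.7
```

```text
t 12.7 tcp [0.6805 0.0885 0.1993] w 0.92 F [ 0.2 -0.5 -0.3]
shift mm (cur tool axes) [156.7  -4.8 -10.6] (goal axes) [156.7  -3.3 -10.6] turn [ 0.001  -0.0006 -0.0096]
q [-0.493  0.48   0.435  1.306 -0.201  1.388  0.086]
```

>>> servo_tool(commands=[[15,0,-5,0,0,0,0],[20,0,-5,0,0,0,0],[20,0,0,0,0,0,0],[20,0,0,0,0,0,0],[0,0,0,0,0,0,0],[0,0,0,0,0,0,0],[0,0,0,0,0,0,0],[0,0,0,0,0,0,0]])

```text
time_s: 13.7
tcp_pos: [0.6766, 0.0984, 0.1183]
eef_rot: [[0.001, 0.988, 0.152], [0.0, 0.152, -0.988], [-1.0, 0.001, -0.0]]
wrist_force: [0.4, 0.1, -0.7]
width: 1.002
```

```bash
python3 tgt.py .6756 .0985 .0426 8.7
```

```text
t 13.7 tcp [0.6766 0.0984 0.1183] w 1.002 F [ 0.4  0.1 -0.7]
shift mm (cur tool axes) [75.7 -1.  -0.3] (goal axes) [75.7 -0.9 -0.3] turn [ 0.0011 -0.0002 -0.0011]
q [-0.501  0.53   0.415  1.408 -0.217  1.248  0.085]
```

>>> servo_tool(commands=[[15,-1,0,0,0,0,0],[20,0,0,0,0,0,0],[20,0,0,0,0,0,0],[15,0,0,0,0,0,0],[5,0,0,0,0,0,0],[0,0,0,0,0,0,0],[0,0,0,0,0,0,0],[0,0,0,0,0,0,150]])

```text
time_s: 14.7
tcp_pos: [0.6756, 0.0983, 0.0432]
eef_rot: [[0.001, 0.988, 0.152], [0.0, 0.152, -0.988], [-1.0, 0.001, -0.0]]
wrist_force: [0.1, -0.4, -0.4]
width: 0.948
```

>>> servo_tool(commands=[[0,0,0,0,0,0,255],[0,0,0,0,0,0,255],[0,0,0,0,0,0,255],[0,0,0,0,0,0,255],[0,0,0,0,0,0,255],[0,0,0,0,0,0,255],[0,0,0,0,0,0,255],[0,0,0,0,0,0,255]])

```text
time_s: 15.7
tcp_pos: [0.6751, 0.0983, 0.0425]
eef_rot: [[-0.0, 0.988, 0.152], [0.0, 0.152, -0.988], [-1.0, -0.0, -0.0]]
wrist_force: [0.5, -0.2, -1.1]
width: 0.233
```

>>> servo_tool(commands=[[0,0,0,0,0,0,255],[0,0,0,0,0,0,255],[0,0,0,0,0,0,255],[0,0,0,0,0,0,255],[0,0,0,0,0,0,255],[0,0,0,0,0,0,255],[0,0,0,0,0,0,255],[0,0,0,0,0,0,255]])

```text
time_s: 16.7
tcp_pos: [0.6752, 0.0983, 0.0425]
eef_rot: [[-0.0, 0.988, 0.152], [0.0, 0.152, -0.988], [-1.0, -0.0, -0.0]]
wrist_force: [-0.1, 0.0, -0.8]
width: 0.237
```

```bash
python3 - <<'E'
from h import *
s=state();print(s["time_s"],s["width"],s["tcp_pos"])
for n in("top","scene"):
    p,d=optics.snapshot(n);np.save(f"pics/{n}0.npy",d)
    c=proj(n,[.67,.10,.065])[0].astype(int); x,y=max(c[0]-60,0),c[1]-45
    cv2.imwrite(f"pics/{n}7c.png",cv2.resize(p[y:y+90,x:x+120],None,fx=3.3,fy=3.3,interpolation=cv2.INTER_CUBIC))
    print(n,x,y,proj(n,[[.6756,.0985,.06],list(s["tcp_pos"])]))
a=cv2.imread("pics/scene7c.png");b=cv2.imread("pics/top7c.png")
cv2.imwrite("pics/7.png",np.vstack([a,b]))
E
```

```text
16.7 0.23728597830662468 [0.67515151 0.09825638 0.04250783]
top 160 76 [[221.40127516 120.14712887]
 [222.88255503 123.8303552 ]]
scene 286 235 [[345.63622236 284.27634566]
 [344.77228754 288.71560997]]
```

View pics/7.png

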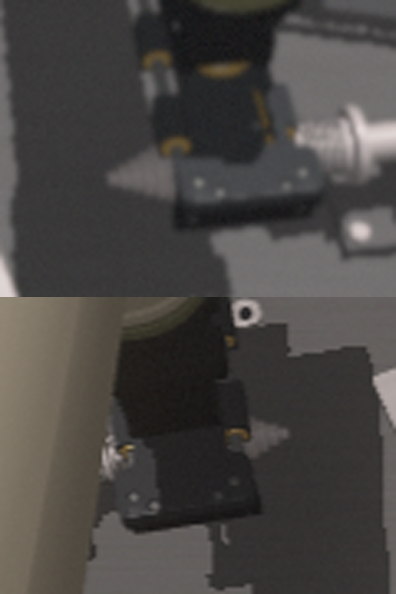

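```bash
python3 - <<'E'
from h import *
from scipy.optimize import least_squares
a=np.array([-.152,.988,.045]);c=np.array([.6756,.0985,.0596])
for n in("top","scene"):
    W=cloud(n,np.load(f"pics/{n}0.npy")).reshape(-1,3);W=W[np.isfinite(W).all(1)]
    g=c-.037*a
    K=W[(np.linalg.norm(W-g,axis=1)<.03)&(W[:,2]>.03)&(W[:,1]<g[1]+.015)]
    print(n,len(K),"predicted tip px",proj(n,[c-.058*a]))
    for lo in np.arange(.03,.09,.006):
        k=K[(K[:,1]>lo)&(K[:,1]<lo+.006)]
        if len(k)>3: print(round(lo,3),len(k),"zmax",np.percentile(k[:,2],95).round(4),"z50",np.median(k[:,2]).round(4),"x rng",np.percentile(k[:,0],[3,97]).round(4))
E
```

```text
top 91 predicted tip px [[248.49858317 116.54962476]]
0.042 4 zmax 0.061 z50 0.0597 x rng [0.6809 0.687 ]
0.048 13 zmax 0.0645 z50 0.0603 x rng [0.6766 0.6861]
0.054 22 zmax 0.0689 z50 0.0635 x rng [0.6724 0.6855]
0.06 31 zmax 0.0692 z50 0.0669 x rng [0.6682 0.6894]
0.066 21 zmax 0.0711 z50 0.067 x rng [0.6661 0.6885]
scene 165 predicted tip px [[317.18566037 287.92733087]]
0.042 8 zmax 0.0598 z50 0.0571 x rng [0.682  0.6883]
0.048 16 zmax 0.0624 z50 0.0609 x rng [0.6807 0.6899]
0.054 26 zmax 0.0662 z50 0.0621 x rng [0.6775 0.6908]
0.06 34 zmax 0.0684 z50 0.0643 x rng [0.6741 0.6921]
0.066 43 zmax 0.071 z50 0.067 x rng [0.6705 0.6933]
0.072 38 zmax 0.0733 z50 0.0692 x rng [0.6769 0.6954]
```

>>> servo_tool(commands=[[0,0,1,0,0,0,255],[0,0,1,0,0,0,255],[0,0,1,0,0,0,255],[0,0,1,0,0,0,255],[0,0,1,0,0,0,255],[0,0,0,0,0,0,255],[0,0,0,0,0,0,255],[0,0,0,0,0,0,255]])

```text
time_s: 17.8
tcp_pos: [0.6759, 0.0934, 0.0425]
eef_rot: [[-0.0, 0.988, 0.153], [0.0, 0.153, -0.988], [-1.0, 0.0, -0.0]]
wrist_force: [0.0, 0.2, -2.1]
width: 0.238
```

```bash
python3 - <<'E'
from h import *
s=state();print(s["time_s"],s["width"],s["tcp_pos"],s["wrist_force"],s["torque"])
for n in("top","scene"):
    p,d=optics.snapshot(n);np.save(f"pics/{n}0.npy",d)
    c=proj(n,[.67,.10,.065])[0].astype(int); x,y=max(c[0]-60,0),c[1]-45
    cv2.imwrite(f"pics/{n}8c.png",cv2.resize(p[y:y+90,x:x+120],None,fx=3.3,fy=3.3,interpolation=cv2.INTER_CUBIC))
a=cv2.imread("pics/scene8c.png");b=cv2.imread("pics/top8c.png")
cv2.imwrite("pics/8.png",np.vstack([a,b]))
E
```

```text
17.8 0.23821395147914112 [0.67592305 0.09336376 0.04252643] [ 0.03537163  0.17925814 -2.11970173] [-0.11018189  0.04717978  0.05467634]
```

View pics/8.png

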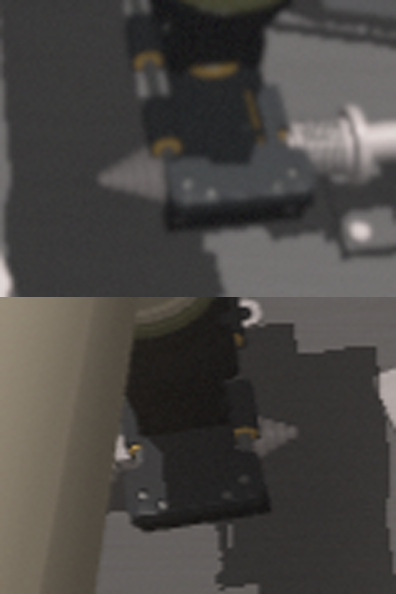

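The cutter moves along with the gripper: the tip went from scene x≈318 to 316, and the width is stable. I'll keep drawing it straight out.

>>> servo_tool(commands=[[0,0,3,0,0,0,255],[0,0,5,0,0,0,255],[0,0,5,0,0,0,255],[0,0,6,0,0,0,255],[0,0,6,0,0,0,255],[0,0,6,0,0,0,255],[0,0,6,0,0,0,255],[0,0,6,0,0,0,255]])

```text
time_s: 18.9
tcp_pos: [0.6826, 0.0504, 0.0426]
eef_rot: [[0.0, 0.988, 0.152], [0.0, 0.152, -0.988], [-1.0, 0.0, -0.0]]
wrist_force: [0.2, 0.2, -1.4]
width: 0.239
```

```bash
cat > snap.py <<'E'
from h import *
import sys
k=sys.argv[1];X=[float(v) for v in sys.argv[2:5]]
s=state();print(s["time_s"],s["width"],s["tcp_pos"],s["wrist_force"],s["torque"])
for n in("top","scene"):
    p,d=optics.snapshot(n);np.save(f"pics/{n}0.npy",d)
    c=proj(n,X)[0].astype(int); x,y=max(c[0]-80,0),max(c[1]-60,0); print(n,x,y)
    cv2.imwrite(f"pics/{n}{k}c.png",cv2.resize(p[y:y+120,x:x+160],None,fx=2.5,fy=2.5,interpolation=cv2.INTER_CUBIC))
a=cv2.imread(f"pics/scene{k}c.png");b=cv2.imread(f"pics/top{k}c.png")
cv2.imwrite(f"pics/{k}.png",np.hstack([a,b]))
E
python3 snap.py 9 .67 .10 .065
```

```text
18.9 0.2390945065755122 [0.68256499 0.05041357 0.04255601] [ 0.19455393  0.22771895 -1.40997041] [-0.06985165  0.07112621 -0.08548488]
top 140 61
scene 266 220
```

View pics/9.png

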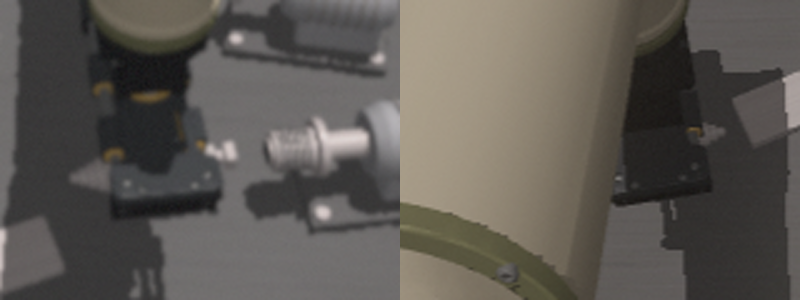

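>>> servo_tool(commands=[[-5,0,0,0,0,0,255],[-15,0,0,0,0,0,255],[-20,0,0,0,0,0,255],[-20,0,0,0,0,0,255],[-15,0,0,0.08,0,0,255],[-5,0,0,0.08,0,0,255],[0,0,0,0.08,0,0,255],[0,0,0,0.078,0,0,255]])

```text
time_s: 20.0
tcp_pos: [0.6829, 0.0509, 0.1242]
eef_rot: [[0.001, 0.986, -0.167], [0.001, -0.167, -0.986], [-1.0, 0.001, -0.001]]
wrist_force: [0.1, 0.4, -2.2]
width: 0.235
```

```bash
python3 tgt.py .5715 -.224 .12 -9.5;python3 snap.py 10 .68 .05 .14; python3 fitb.py .683 .05 .14 .05 0.05 .10
```

```text
t 20.0 tcp [0.6829 0.0509 0.1242] w 0.235 F [ 0.1  0.4 -2.2]
shift mm (cur tool axes) [  3.9 -64.  289.6] (goal axes) [  4.2 -64.5 289.5] turn [-0.0017 -0.0007 -0.0013]
q [-0.479  0.538  0.488  1.402 -0.255  1.263 -0.14 ]
20.0 0.23473120840605735 [0.68286532 0.05089554 0.12416131] [ 0.13890877  0.35428568 -2.16841386] [-0.08873168  0.1121463  -0.04499244]
top 159 39
scene 243 202
top (array([0.68263797, 0.05146504, 0.14219652, 0.16195517, 0.04209579]), np.int64(223), np.float64(0.0012707882405845754))
scene (array([0.67411646, 0.045088  , 0.14242918, 0.05044452, 0.04985952]), np.int64(2), np.float64(4.664058352002164e-09))
both (array([0.68315586, 0.05044386, 0.14179111, 0.1715595 , 0.04342981]), np.int64(221), np.float64(0.0012286727097214842))
```

View pics/10.png

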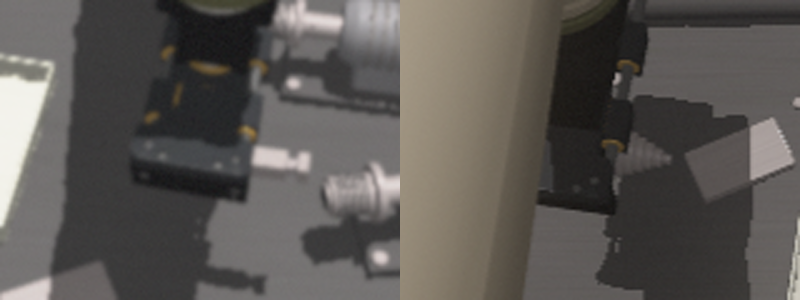

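>>> servo_tool(commands=[[0,-4,18,0,0,0,255],[0,-9,40,0,0,0,255],[0,-9,40,0,0,0,255],[0,-9,40,0,0,0,255],[0,-9,42,0,0,0,255],[0,-9,42,0,0,0,255],[0,-9,40,0,0,0,255],[0,-6,27,0,0,0,255]])

```text
time_s: 21.1
tcp_pos: [0.5698, -0.2274, 0.1232]
eef_rot: [[0.0, 0.986, -0.166], [-0.001, -0.166, -0.986], [-1.0, 0.0, 0.001]]
wrist_force: [0.6, 1.0, -1.7]
width: 0.235
```

>>> servo_tool(commands=[[10,0,0,0,-0.03,0,255],[10,0,0,0,-0.03,0,255],[10,0,0,0,-0.03,0,255],[10,0,0,0,-0.04,0,255],[10,0,0,0,0,0,255],[10,0,0,0,0,0,255],[0,0,0,0,0,0,255],[0,0,0,0,0,0,255]])

```text
time_s: 22.1
tcp_pos: [0.5712, -0.2287, 0.063]
eef_rot: [[-0.021, 0.986, -0.164], [-0.128, -0.165, -0.978], [-0.992, 0.0, 0.13]]
wrist_force: [-0.1, -0.3, -1.8]
width: 0.239
```

```bash
python3 tgt.py .5715 -.224 .006 -9.5 -.13;python3 snap.py 11 .5715 -.224 .05; python3 fitb.py .572 -.224 .079 .16 -0.09 .045
```

```text
t 22.1 tcp [ 0.5712 -0.2287  0.063 ] w 0.239 F [-0.1 -0.3 -1.8]
shift mm (cur tool axes) [ 55.9  -0.5 -12. ] (goal axes) [ 55.9  -0.5 -12. ] turn [-0.     -0.     -0.0004]
q [-0.244  0.452  0.598  1.697 -0.138  1.049  0.205]
22.1 0.23916410980408107 [ 0.57121759 -0.22867076  0.06303161] [-0.06579758 -0.33173944 -1.76038055] [0.09460985 0.03254355 0.01856084]
top 294 106
scene 118 182
top (array([ 0.572, -0.224,  0.079,  0.16 , -0.09 ]), np.int64(0), np.float64(nan))
scene (array([ 0.60061301, -0.24909623,  0.11920356, -0.73722799, -0.77133497]), np.int64(0), np.float64(nan))
both (array([ 0.60061301, -0.24909623,  0.11920356, -0.73722799, -0.77133497]), np.int64(0), np.float64(nan))
  return _methods._mean(a, axis=axis, dtype=dtype,
  ret = ret.dtype.type(ret / rcount)
```

View pics/11.png

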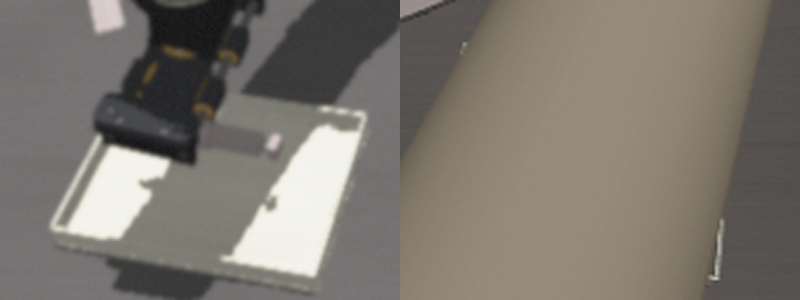

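>>> servo_tool(commands=[[8,0,-1,0,0,0,255],[10,0,-1.3,0,0,0,255],[10,0,-1.3,0,0,0,255],[10,0,-1.3,0,0,0,255],[8,0,-1,0,0,0,255],[4,0,-0.5,0,0,0,255],[0,0,0,0,0,0,255],[0,0,0,0,0,0,255]])

```text
time_s: 23.2
tcp_pos: [0.5714, -0.2283, 0.0127]
eef_rot: [[-0.021, 0.986, -0.163], [-0.128, -0.164, -0.978], [-0.992, 0.001, 0.13]]
wrist_force: [0.7, 0.1, -2.0]
width: 0.237
```

>>> servo_tool(commands=[[1,0,-0.13,0,0,0,255],[1,0,-0.13,0,0,0,255],[1,0,-0.13,0,0,0,255],[1,0,-0.13,0,0,0,255],[1,0,-0.13,0,0,0,255],[0,0,0,0,0,0,255],[0,0,0,0,0,0,255],[0,0,0,0,0,0,255]])

```text
time_s: 24.2
tcp_pos: [0.5712, -0.2283, 0.0073]
eef_rot: [[-0.021, 0.986, -0.163], [-0.128, -0.164, -0.978], [-0.992, 0.0, 0.13]]
wrist_force: [-0.5, 0.2, -2.3]
width: 0.236
```

```bash
python3 snap.py 12 .5715 -.224 .03
```

```text
24.2 0.23607851298754928 [ 0.57117458 -0.22828598  0.00731863] [-0.52448252  0.21897396 -2.31765249] [ 0.09118236  0.05367709 -0.00902466]
top 292 109
scene 119 187
```

View pics/12.png

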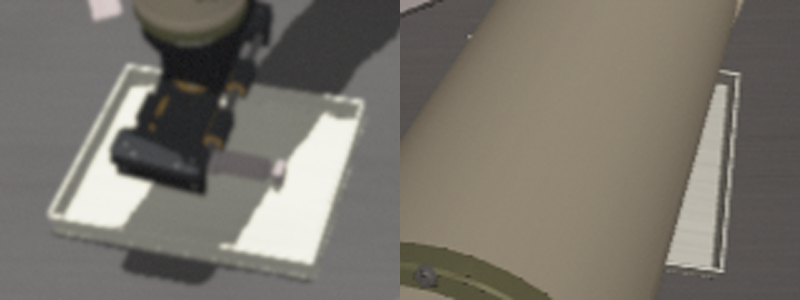

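Still only the part's weight on the wrist. I'll go down in 0.5 mm steps until there is contact.

>>> servo_tool(commands=[[0.5,0,-0.07,0,0,0,255],[0.5,0,-0.07,0,0,0,255],[0.5,0,-0.07,0,0,0,255],[0.5,0,-0.07,0,0,0,255],[0,0,0,0,0,0,255],[0,0,0,0,0,0,255],[0,0,0,0,0,0,255],[0,0,0,0,0,0,255]])

```text
time_s: 25.3
tcp_pos: [0.5712, -0.2282, 0.0053]
eef_rot: [[-0.021, 0.986, -0.163], [-0.128, -0.164, -0.978], [-0.992, 0.0, 0.13]]
wrist_force: [0.7, -0.4, -2.0]
width: 0.238
```

>>> servo_tool(commands=[[0.5,0,-0.07,0,0,0,255],[0.5,0,-0.07,0,0,0,255],[0,0,0,0,0,0,255],[0,0,0,0,0,0,255],[0,0,0,0,0,0,255],[0,0,0,0,0,0,255],[0,0,0,0,0,0,255],[0,0,0,0,0,0,255]])

```text
time_s: 26.3
tcp_pos: [0.5712, -0.2282, 0.0043]
eef_rot: [[-0.021, 0.986, -0.163], [-0.128, -0.164, -0.978], [-0.992, 0.0, 0.13]]
wrist_force: [-0.1, -0.1, -2.4]
width: 0.233
```

>>> servo_tool(commands=[[0.5,0,-0.07,0,0,0,255],[0,0,0,0,0,0,255],[0,0,0,0,0,0,255],[0.5,0,-0.07,0,0,0,255],[0,0,0,0,0,0,255],[0,0,0,0,0,0,255],[0,0,0,0,0,0,255],[0,0,0,0,0,0,255]])

```text
time_s: 27.3
tcp_pos: [0.5714, -0.228, 0.0034]
eef_rot: [[-0.021, 0.986, -0.163], [-0.128, -0.164, -0.978], [-0.992, 0.0, 0.129]]
wrist_force: [0.3, 3.1, 2.7]
width: 0.241
```

Contact: the wrist z force rose by about 5 N. I'll press a hair more, then release slowly.

>>> servo_tool(commands=[[0.3,0,0,0,0,0,255],[0,0,0,0,0,0,255],[0,0,0,0,0,0,190],[0,0,0,0,0,0,180],[0,0,0,0,0,0,170],[0,0,0,0,0,0,160],[0,0,0,0,0,0,150],[0,0,0,0,0,0,140]])

```text
time_s: 28.3
tcp_pos: [0.5711, -0.2283, 0.0029]
eef_rot: [[-0.021, 0.986, -0.163], [-0.128, -0.164, -0.978], [-0.992, -0.0, 0.13]]
wrist_force: [-0.5, -0.1, -0.6]
width: 0.433
```

>>> servo_tool(commands=[[0,0,0,0,0,0,80],[0,0,0,0,0,0,60],[0,0,0,0,0,0,60],[0,0,0,0,0,0,60],[0,0,0,0,0,0,60],[0,0,0,0,0,0,60],[0,0,0,0,0,0,60],[0,0,0,0,0,0,60]])

```text
time_s: 29.3
tcp_pos: [0.5712, -0.2282, 0.003]
eef_rot: [[-0.021, 0.986, -0.163], [-0.128, -0.164, -0.978], [-0.992, -0.0, 0.13]]
wrist_force: [0.6, 0.4, -0.5]
width: 0.76
```

```bash
python3 snap.py 13 .5715 -.224 .03
```

```text
29.3 0.760011606343818 [ 0.57116507 -0.22823688  0.00296085] [ 0.55214555  0.37710172 -0.50561611] [0.06408965 0.00938389 0.00196883]
top 292 109
scene 119 187
```

View pics/13.png

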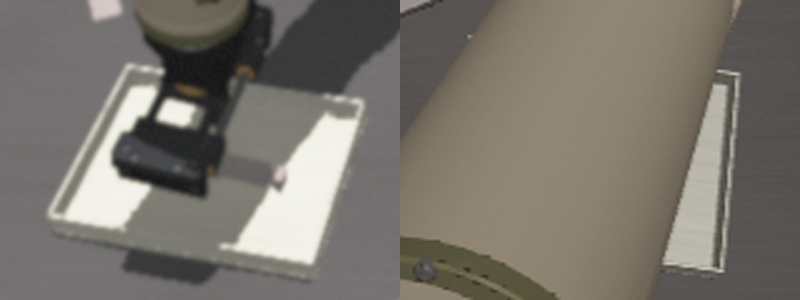

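>>> servo_tool(commands=[[-5,0,0.65,0,0,0,60],[-15,0,2,0,0,0,60],[-25,0,3.2,0,0,0,60],[-35,0,4.5,0,0,0,60],[-40,0,5,0,0,0,60],[-40,0,5,0,0,0,60],[-20,0,2,0,0.06,0,60],[0,0,0,0,0.07,0,60]])

```text
time_s: 30.4
tcp_pos: [0.5726, -0.227, 0.1878]
eef_rot: [[0.005, 0.987, -0.163], [0.001, -0.163, -0.987], [-1.0, 0.005, -0.002]]
wrist_force: [-0.2, -0.1, -1.1]
width: 0.764
```

>>> servo_tool(commands=[[0,0,-30,0,0,0,0],[0,0,-40,0,0,0,0],[0,0,-40,0,0,0,0],[0,0,-40,0,0,0,0],[0,0,-40,0,0,0,0],[0,0,-20,0,0,0,0],[0,0,0,0,0,0,0],[0,0,0,0,0,0,0]])

```text
time_s: 31.4
tcp_pos: [0.6057, -0.0223, 0.1847]
eef_rot: [[0.0, 0.986, -0.167], [-0.001, -0.167, -0.986], [-1.0, 0.0, 0.001]]
wrist_force: [-0.5, -1.1, 0.4]
width: 0.999
```

```bash
python3 snap.py 14 .5715 -.224 .03;python3 fitb.py .572 -.224 .02 .16 -0.12 .007; python3 - <<'E'
from h import *
a,_=optics.snapshot("scene");cv2.imwrite("pics/s15.png",a)
E
```

```text
31.4 0.998521042062246 [ 0.60565036 -0.0223218   0.18469391] [-0.54805652 -1.06397288  0.38074122] [-0.1331975   0.06391234  0.00087797]
top 292 109
scene 119 187
top (array([ 0.57228917, -0.22444444,  0.0210285 ,  0.17252939, -0.15186104]), np.int64(366), np.float64(0.0012891981468849693))
scene (array([ 0.57176135, -0.22592611,  0.01957951,  0.14885843, -0.14249354]), np.int64(311), np.float64(0.001365589760533253))
both (array([ 0.57180774, -0.22546246,  0.0203876 ,  0.15325859, -0.14686778]), np.int64(652), np.float64(0.00138056313529392))
```

View pics/14.png

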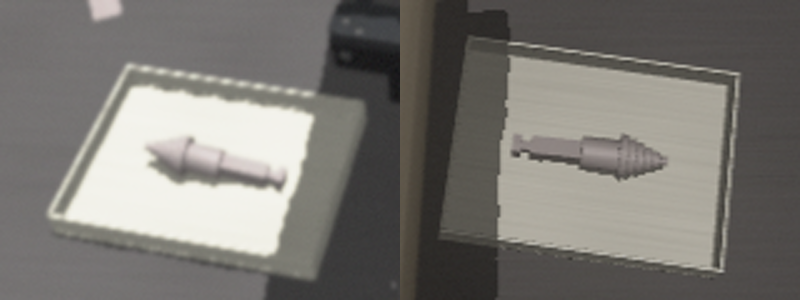

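View pics/s15.png

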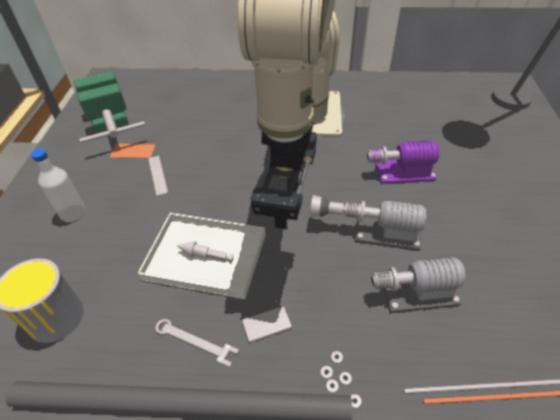

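The cutter lies flat in the tray (scene ≈(205,250), barrel centre 20 mm up). The brush is still in place at (316,207), the collar has sprung back at (392,280), and the arm is clear of everything.

```bash
python3 -c "
from bench import state,workorder
import numpy as np
print(abs(np.array(state()['joint_vel'])).max()); print(workorder.sign_off())"
```

```text
0.007947724925103107
the job is handed in; nothing more can be done
None
```

I handed the job in at about 31.5 s of the 58 s allowed; the sign-off gave no verdict. The stepped cutter was in the spindle farther from the robot. I pulled its collar back about 12 mm, the cutter popped forward, and I eased the collar back and let it go. Then I drew the cutter straight out and set it down in the tray.

**First grip failed:** I gripped the barrel too near the fingertips. The fingers pulled the cutter out about 20 mm and slipped off, shutting to zero. It stayed in the socket, so I gripped it again deeper and finished drawing it out.

**Last checks:**
- **Cutter:** it lies in the middle of the tray with its barrel centre at (0.572, -0.225, 0.020) m, inside the expected 17 to 22 mm height. It rests at its natural tilt of about 8°.
- **Release:** I let go after feeling about 5 N of contact. I could not tell whether the cutter or the fingertips touched first. The shank end may have settled the last few millimetres by itself.
- **Everything else:** the brush and the purple look-alike appear unmoved in the last picture, and the collar is back in place. The arm was still and clear of everything.

**Disagreeing reading:** with the 28 mm barrel gripped, the gripper width read about 21 mm. I never explained it, but the reading held steady and the cutter did not slip again.

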